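# Draw the hub bolt out from under the gauge bridge and light it

## Task

The bolt must come out from under the gauge bridge for a look: lift the tan spacer puck off the slideway and stack it centred on its twin, then press down on the bare flat front of the steel carriage and draw it towards you all the way to the front stop, with the bolt staying in its cradle. Then lift the lantern by its handle off its stand and set it down without dropping it, upright and wholly on the round rubber mat. Do not disturb the red surface gauge, the micrometer case or the ring gauge.

Things in the scene. Friction and masses are not known exactly. Their poses are not given: they have to be found in the camera images.
- slideway: Fixed dark steel slideway, some degrees of yaw. Origin: underside, centre of the bed; x runs along the bed away from the robot, z up. Bed 400 mm long, 90 mm wide, flat top 14 mm above the table. Front stop: bar across the near end, x -210 to -195, 110 mm wide, top 26 mm up. A grey bridge belongs to it: posts at x 60 to 110, y 97 to 127 either side, carrying the roof.
- carriage (a joint): Travel (m) of the polished steel carriage along the bed to the robot: starts at 0, 0.110 = against the front stop. Flat plate 150 long, 110 wide (too wide to grip), 12 thick, top 26 mm above the table; the first 69 mm behind its front edge are bare, then V-blocks hold the bolt. Takes 2 N plus 10 N per m/s, stays where left; fingertips pressing with 8 to 20 N draw it by friction.
- roof_edge (a point): Middle of the lower front edge of the bridge roof, a level clear panel in a grey frame, solid all over, 12 mm thick, 254 wide, reaching 190 mm back from here; underside 130 mm above the table, dial on top to 157. It covers the carriage but for its front 15 mm, so come in leaning 30 to 45 degrees from vertical, hand towards the robot, fingertips down and away under this edge. Axes as the slideway's.
- apron (a point): Point on the carriage's flat top, on its centre line, 22 mm behind its front edge, 26 mm above the table: a good place to press. Moves with the carriage. Axes as the slideway's.
- cradle (a point): Point on the carriage where the middle of the bolt's axis rests in the V-blocks, 90 mm behind the carriage's front edge, 58 mm above the table; bolt lies along its y axis, axes as the slideway's. Moves with the carriage.
- bolt: Loose bronze bolt, 160 mm long, shank 24 mm diameter, head 36 mm across at its +y end, lying across the carriage in the two open V-blocks. Origin on its axis, 80 mm from either end; y along the axis. It only rides along. About 0.7 kg.
- puck_way: Loose tan phenolic puck, solid disc 50 mm diameter, 25 mm thick, lying on the slideway's bed between the front stop and the carriage, in the carriage's way. Origin: centre of its underside, z up. About 65 g.
- puck_side: The twin puck, same size, lying on the table to the robot's right. Origin: centre of its underside.
- stand: Fixed grey round stand for the lantern, at the robot's right, 90 mm diameter foot, 84 mm diameter flat top 50 mm above the table. Origin: centre of its underside. It and the twin puck swap places from time to time.
- lantern: Loose round lantern, 0.4 kg: black foot 72 mm diameter, white column, black cap with top 80 mm above the underside, rigid arched steel handle over it: round bar 12 mm thick along the lantern's y axis, its middle 125 mm above the underside, 60 mm clear between its legs, 39 mm clear below. Starts upright on the stand. Origin: centre of its underside.
- lantern_handle (a point): Middle of the lantern's handle bar, 125 mm above its underside; the bar runs along y of this frame.
- mat_top (a point): Centre of the top of the fixed round black rubber mat, 120 mm diameter, 3 mm thick, on the table to the robot's left beside the slideway.
- surface_gauge: Bystander: surface gauge, red cast base 75 x 60 x 30 mm, steel post 200 mm tall, slanting scriber. Origin: centre of its underside.
- micrometer_case: Bystander: open orange plastic case 90 x 160 x 28 mm with a chrome micrometer. Origin: centre of its underside.
- ring_gauge: Bystander: plain steel ring gauge 72 mm outside, 40 mm bore, 18 mm thick, lying flat. Origin: centre of its underside.

How it is judged:
On the way, in this order (a step that is already met when the one before it is completed fails the run):
1. the puck from the slideway lies centred on its twin, released (horizontal distance between puck_way and puck_side below 0.014 m and z of puck_way in the frame of puck_side between 0.021 and 0.029 m and angle between puck_side's own z axis and vertical below 0.1 rad and height (world z) of puck_side below 0.005 m and contact force between the fingers and puck_way below 0.1 N), for 0.2 s.
2. the carriage is drawn out against its front stop with the bolt in its cradle (value of joint carriage above 0.105 m and distance between bolt and cradle below 0.008 m), for 0.2 s.
3. the lantern is lifted clear of its stand by the fingers (z of lantern in the frame of stand above 0.06 m and contact force between the fingers and lantern above 0.5 N), for 0.1 s.
At the end, for the whole second after the job is handed in: The puck from the slideway lies flat on its twin, centres within 14 mm, the twin still on the table; the carriage is out to at least 105 of 110 mm with the bolt within 8 mm of its seat; the lantern stands upright (within 0.08 rad) on the mat, its centre within 25 mm of the mat's; all at rest (all of step 2 and horizontal distance between puck_way and puck_side below 0.014 m and z of puck_way in the frame of puck_side between 0.021 and 0.029 m and angle between puck_side's own z axis and vertical below 0.1 rad and height (world z) of puck_side below 0.005 m and horizontal distance between lantern and mat_top below 0.025 m and z of lantern in the frame of mat_top below 0.004 m and angle between lantern's own z axis and vertical below 0.08 rad and linear speed of each of lantern, puck_way, bolt below 0.02 m/s); the robot touches nothing.
It fails at once if the surface gauge, micrometer case or ring gauge was moved by more than 15 mm (distance of any of surface_gauge, micrometer_case, ring_gauge from where it was at the start of the episode above 0.015 m).
It fails at once if the bolt left its cradle (distance between bolt and cradle above 0.02 m).
It fails at once if the lantern was tipped over (angle between lantern's own z axis and vertical above 0.8 rad).
It fails at once if the lantern was dropped (contact force between the fingers and lantern below 0.1 N and linear speed of lantern above 0.6 m/s).
It also fails if it takes over 70 s, if anything falls off the work surface, if the arm or the gripper's body presses on something with over 40 N, if the wrist force passes 120 N, or if a joint passes its speed limit or range.

## Robot

A 6-joint arm with a two-finger parallel gripper is mounted at the origin on the work surface. World frame = base frame: x ahead of the robot, y to its left, z up, the work surface at z = 0. Lengths are in m, angles in rad, forces in N, time in s.
With the tool pointing down it reaches from about 0.325 to 0.775 m from the base axis. Payload 5.5 kg.
Tool frame: the origin (TCP) lies at the very end of the fingers, on their centre line; the grasp point (between the pads) lies arm.hold_point_z behind it (arm.hold_point_z is the distance from the TCP to the grasp point, in m); z points along the fingers, y is the line along which they close (so a half turn about z gives the same grasp; the last joint's range is limited). The gripper opens to 85 mm and grips with 20 to 120 N. Pads are 22 mm wide; open, the fingers measure 114 mm over their backs; the gripper's body (76 mm by 85 mm) begins 54 mm behind the grasp point. The pads swing forward as they close: fully open they stand 13 mm farther back than shut.
Start: joints at [-1.316, 0.091, 1.231, -0, 1.82, -0.057], TCP at [0.184, -0.571, 0.231] pointing down, gripper open.
Joint ranges: [-2.87, 2.87], [-0.86, 2.18], [0.17, 2.46], [-1.51, 4.65], [0.06, 2.69], [-2.65, 2.65]. Speed limits (rad/s): [2.57, 2.57, 3.01, 3.14, 3.14, 3.14].

## Interface

Orientations are given as a unit quaternion [w, x, y, z].
In Python, from workcell import arm gives the robot as it stands.
- The arm moves only by the tool send_rows, never from a script. Its argument "increments" is a list of rows, each an object with "xyz": the shift along the tool's x, y, z in units of 0.1 m (1.0 is 0.1 m), a list of three; "dr": the turn, a rotation vector about the tool's x, y, z in units of pi rad (1.0 is pi rad), a list of three; "gripper": the closure, from 0 (fully open) to 1 (shut). In form: [{"xyz": [tx, ty, tz], "dr": [ax, ay, az], "gripper": gripper}, ...]. A call has 1 to 8 rows; each row is the pose to reach, as a shift and turn from the pose commanded when the call began, along the tool's axes at that moment, turning the shorter way round; what a row does not reach only later rows make up. A row lasts 1/8 s, in which the tool goes at most 62.5 mm and 10.7 degrees, less where a joint would pass 70% of its speed; a pose out of reach is approached as far as the arm can. A call with a number of a shift or a turn outside -1 to 1 is refused whole. A call with a gripper value outside its range is refused whole. The fingers move at their own pace and stop on an object; "squeeze" is the grip in N (left out, the last holds). Time passes only in rows, so rows that repeat a pose let the fingers close. It gives the time, the measured TCP pose, the force, the opening and the grip force at its end, in the units of the state.
- arm.observe(): the state, without advancing time (a new reading comes with each control period).
- arm.capture(name): name is "scene" or "top" or "wrist"; returns (picture, depth): 420x560x3 uint8, blue, green, red; 420x560 float32, m along the optical axis (not along the pixel's ray), 0 where there is no reading.
- arm.calibration(name): a dict with "fx", "fy", "cx", "cy" (pixels), "rvec" (rotation vector, rad) and "tvec" (3), from world to camera coordinates, as OpenCV has them. Camera axes: x right, y down, z forward; pixel columns grow to the right and rows downward; lengths in m; the calibration is good to about 2 mm. A picture is of the moment at which its call begins: read the wrist's pose just before it. calibration takes no time and is no camera call; for the wrist camera it gives the pose at the moment of the call.
- arm.close_job(): hands the job in; it is judged then, once.
The state is a dict: "time_s": time; "q": joint angles; "joint_vel": joint speeds; "joint_torque": joint torques, N m; "ee_pos": TCP position; "orientation": TCP orientation; "contact_force": force on the tool from outside, world axes, zero at the start; "moment": the same for the moment, N m; "finger_gap": finger opening in m; "grasp_force": force on a finger pad.
Only numpy, scipy, OpenCV 4.12 (cv2) and the standard library are available. Lean on these libraries where they do the work, as an engineer would, in place of code of your own. Each camera call takes 0.05 s, during which the arm holds its last target. There are 200 camera calls.

## Working session

There is one attempt and no reset: what is moved stays moved. The work goes in short steps, Python scripts to look and compute and a tool call to move; the robot and the scene stay as the last step left them, time stands still between calls to the robot, and variables do not carry over. Pictures are saved under pics/ and viewed, at most 10 in all, crops included, and the job is handed in when it is done.

Besides the shell and the picture viewer there is one more tool, called after "Call:" as name(argument=value, ...) on one line, values as JSON. send_rows: Moves the arm, as the interface text tells. Shifts and turns lie within -1 to 1; 1 stands for 0.1 m of shift or pi rad of turn. Its arguments: {"type":"object","properties":{"increments":{"type":"array","items":{"type":"object","properties":{"xyz":{"type":"array","items":{"type":"number","minimum":-1,"maximum":1}},"dr":{"type":"array","items":{"type":"number","minimum":-1,"maximum":1}},"gripper":{"type":"number"}}}},"squeeze":{"type":"number"}},"required":["increments"]}

```bash
mkdir -p pics; ls
python3 - <<'E'
from workcell import arm
import cv2,numpy as np
print(arm.hold_point_z, arm.observe())
for n in("scene","top"):
    im,d=arm.capture(n); cv2.imwrite(f"pics/{n}0.png",im); np.savez(f"{n}0.npz",im=im,d=d)
    print(n,arm.calibration(n))
E
```

```text
pics
0.0187 {'time_s': 0.0, 'q': array([-1.31569245e+00,  9.18705763e-02,  1.23191007e+00, -5.21414614e-05,
        1.81978589e+00, -5.66920240e-02]), 'joint_vel': array([-2.63236836e-04,  8.27535632e-04,  8.02111324e-04, -5.28581127e-04,
        1.38433382e-05, -6.05371218e-04]), 'joint_torque': array([-2.05142103e-03, -4.58735275e+01, -4.18020594e+01, -2.30462283e-04,
        1.16688962e-02, -4.18932302e-06]), 'ee_pos': array([ 0.18397538, -0.57079828,  0.23013019]), 'orientation': array([-9.79585604e-04,  9.87873019e-01,  1.55260822e-01, -1.22898733e-04]), 'contact_force': array([-0.17368386,  0.2171511 , -0.64346066]), 'moment': array([ 0.00187218, -0.00640156,  0.01139949]), 'grasp_force': 0.0, 'finger_gap': 0.08535522958409604}
scene {'fx': 426.4277148549671, 'fy': 426.4277148549671, 'cx': 280.82986554031874, 'cy': 204.26089961698253, 'rvec': array([ 0.14299025, -2.80623466,  1.34175651]), 'tvec': array([0.52223089, 0.12633851, 1.03540021])}
top {'fx': 444.3549626993617, 'fy': 444.3549626993617, 'cx': 276.3511073528475, 'cy': 206.09202280977016, 'rvec': array([ 2.16438303, -2.21729654,  0.07787386]), 'tvec': array([0.00957644, 0.53282349, 1.14376654])}
```

View pics/top0.png

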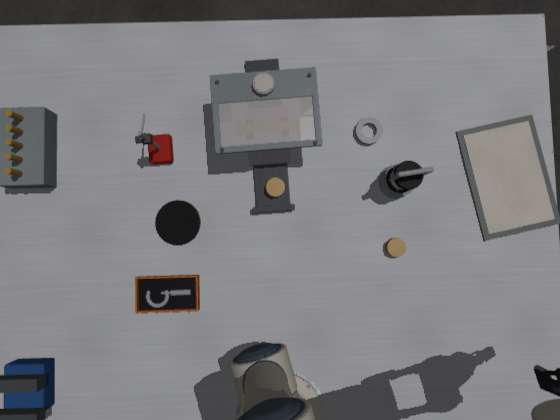

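View pics/scene0.png

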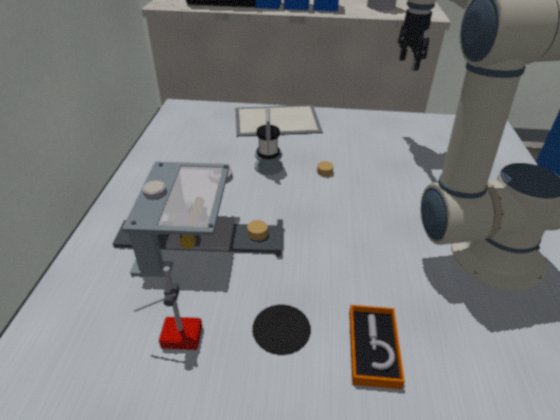

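The top view shows the bed puck at (275,187), its twin at (396,247), the lantern at (405,177), the mat at (178,222), the front stop at about (271,209), and the roof spanning (212..320, 70..152). The scene view agrees with this. Next I'll measure positions.

```bash
cat > h.py <<'E'
import numpy as np,cv2
from scipy.spatial.transform import Rotation as R
from workcell import arm
def cam(n):
    c=arm.calibration(n); return c,cv2.Rodrigues(c["rvec"])[0]
def cloud(n,d,c=None):
    c,r=c or cam(n); v,u=np.mgrid[:d.shape[0],:d.shape[1]]
    p=np.stack([(u-c["cx"])/c["fx"]*d,(v-c["cy"])/c["fy"]*d,d],-1)-c["tvec"]
    return p@r
def ray(n,uv,z):
    c,r=cam(n); o=-r.T@c["tvec"]; uv=np.atleast_2d(uv)
    w=np.c_[(uv[:,0]-c["cx"])/c["fx"],(uv[:,1]-c["cy"])/c["fy"],np.ones(len(uv))]@r
    return o+w*((z-o[2])/w[:,2])[:,None]
def pose():
    s=arm.observe(); q=s["orientation"]; return s["ee_pos"],R.from_quat(q[[1,2,3,0]])
def plan(p,rot):
    """shift & turn in tool units from current to target pos/rot"""
    p0,r0=pose(); print("xyz",np.round(r0.inv().apply(p-p0)/.1,3),"dr",np.round((r0.inv()*rot).as_rotvec()/np.pi,3))
def down(yaw):  # tool pointing down, closing axis y at given world yaw(rad) 
    y=np.array([np.cos(yaw),np.sin(yaw),0]); z=np.array([0,0,-1.]); return R.from_matrix(np.c_[np.cross(y,z),y,z])
E
python3 - <<'E'
from h import *
for n in("top","scene"):
    f=np.load(n+"0.npz"); im,d=f["im"],f["d"]; P=cloud(n,d); hsv=cv2.cvtColor(im,cv2.COLOR_BGR2HSV)
    def rep(name,m,zr):
        m=m&(d>0)&(P[...,2]>zr[0])&(P[...,2]<zr[1]); 
        k,l,s,c=cv2.connectedComponentsWithStats(m.astype(np.uint8))
        for i in range(1,k):
            if s[i,4]>25:
                q=P[l==i]; (cx,cy),(w,h),a=cv2.minAreaRect(q[:,:2].astype(np.float32)*1000)
                print(n,name,s[i,4],"px",c[i].round(0),"med",np.median(q,0).round(4),"rect c",round(cx,1),round(cy,1),"wh",round(w,1),round(h,1),"ang",round(a,1))
    box=(P[...,0]>.2)&(P[...,0]<.95)&(abs(P[...,1])<.45)
    H,S,V=hsv[...,0],hsv[...,1],hsv[...,2]
    tan=(H>8)&(H<25)&(S>90)&(V>90)
    rep("tan_bed",tan&box,(.033,.046)); rep("tan_tab",tan&box,(.018,.032))
    rep("roof",box,(.135,.149)); rep("under",box,(.120,.135)); rep("stop/carr",box&~tan,(.0205,.031)); rep("bed",box,(.009,.0195))
    rep("lant handle",box&(P[...,1]<-.15),(.165,.20)); rep("cap",box&(P[...,1]<-.15),(.122,.138))
    rep("dark mat",box&(V<45)&(P[...,1]>.05)&(P[...,0]>.33),(-.006,.01))
    rep("any high",box,(.15,.6))
E
```

```text
top tan_bed 281 px [275. 187.] med [ 0.5808 -0.0011  0.0377] rect c 581.0 -0.9 wh 46.4 47.1 ang 88.4
top tan_tab 257 px [396. 247.] med [ 0.4188 -0.309   0.0244] rect c 417.9 -308.5 wh 45.7 43.8 ang 88.9
top tan_tab 337 px [166. 294.] med [0.3165 0.2847 0.027 ] rect c 314.1 283.8 wh 89.5 161.6 ang 0.4
top roof 7670 px [266. 111.] med [0.7505 0.0162 0.1391] rect c 753.8 17.7 wh 191.6 254.1 ang 3.3
top roof 43 px [148. 140.] med [0.6848 0.2937 0.1449] rect c 690.5 295.8 wh 17.0 21.7 ang 89.6
top roof 46 px [138. 140.] med [0.6877 0.3185 0.1454] rect c 689.1 316.2 wh 17.6 17.7 ang 87.6
top roof 30 px [259. 345.] med [0.2073 0.0471 0.1419] rect c 207.8 44.3 wh 4.3 53.7 ang 10.1
top under 211 px [407. 167.] med [ 0.6116 -0.3152  0.129 ] rect c 613.8 -314.7 wh 24.7 64.9 ang 10.3
top under 325 px [409. 182.] med [ 0.5774 -0.32    0.1289] rect c 575.3 -317.0 wh 34.0 77.2 ang 2.9
top stop/carr 509 px [161. 150.] med [0.6837 0.2939 0.0277] rect c 690.7 298.7 wh 75.6 60.4 ang 3.8
top stop/carr 564 px [269. 157.] med [0.6615 0.0126 0.0245] rect c 661.8 12.5 wh 36.9 109.5 ang 3.1
top stop/carr 23
[... 4486 characters left out ...]
 px [267. 132.] med [ 0.5921 -0.3062  0.1315] rect c 596.7 -315.4 wh 68.9 68.1 ang 56.2
scene dark mat 2086 px [281. 329.] med [0.4989 0.2637 0.0043] rect c 499.9 261.2 wh 112.6 112.0 ang 56.9
scene any high 1793 px [475.  32.] med [0.2117 0.0276 0.5307] rect c 210.1 12.3 wh 22.8 102.7 ang 13.0
scene any high 93 px [267. 119.] med [ 0.5925 -0.2838  0.1806] rect c 594.9 -313.6 wh 8.7 83.1 ang 6.8
scene any high 302 px [153. 188.] med [0.8148 0.0283 0.1579] rect c 817.0 23.3 wh 50.9 52.2 ang 44.3
scene any high 554 px [430. 203.] med [0.2074 0.0446 0.1828] rect c 208.7 39.2 wh 16.6 99.4 ang 0.8
scene any high 251 px [169. 284.] med [0.6924 0.3046 0.1585] rect c 692.8 309.1 wh 21.8 36.9 ang 8.1
```

Call:
send_rows(increments=[{"xyz":[0.3,-0.2,0],"dr":[0,0,0.027],"gripper":0},{"xyz":[0.7,-0.4,0],"dr":[0,0,0.054],"gripper":0},{"xyz":[1,-0.6,0],"dr":[0,0,0.081],"gripper":0},{"xyz":[1,-0.6,0],"dr":[0,0,0.081],"gripper":0}], squeeze=30)

```text
time_s: 0.6
ee_pos: [0.2623, -0.4818, 0.2313]
orientation: [-0.0, 1.0, 0.03, 0.0]
contact_force: [0.6, 0.2, 0.5]
finger_gap: 0.0853
grasp_force: 0.0
```

Call:
send_rows(increments=[{"xyz":[0.42,-0.42,0],"dr":[0,0,0],"gripper":0},{"xyz":[0.84,-0.83,0],"dr":[0,0,0],"gripper":0}])

```text
time_s: 0.85
ee_pos: [0.3399, -0.3955, 0.2306]
orientation: [-0.0, 1.0, 0.028, -0.0]
contact_force: [1.2, -0.8, 0.3]
finger_gap: 0.0851
grasp_force: 0.0
```

Call:
send_rows(increments=[{"xyz":[0.42,-0.42,0],"dr":[0,0,0],"gripper":0},{"xyz":[0.84,-0.83,0],"dr":[0,0,0],"gripper":0},{"xyz":[0.84,-0.83,0],"dr":[0,0,0],"gripper":0},{"xyz":[0.84,-0.83,0],"dr":[0,0,0],"gripper":0}])

```text
time_s: 1.35
ee_pos: [0.4186, -0.3087, 0.2309]
orientation: [0.0, 1.0, 0.029, -0.001]
contact_force: [-0.2, -0.4, -0.8]
finger_gap: 0.085
grasp_force: 0.0
```

```bash
cat >> h.py <<'E'
def puck(name,z):
    """wrist view: centroids of tan puck tops on plane z"""
    c=cam("wrist"); im,d=arm.capture("wrist"); cv2.imwrite(f"pics/{name}.png",im); P=cloud("wrist",d,c)
    h=cv2.cvtColor(im,cv2.COLOR_BGR2HSV); m=(h[...,0]>8)&(h[...,0]<25)&(h[...,1]>90)&(h[...,2]>60)&(abs(P[...,2]-z)<.006)&(d>0)
    k,l,s,ce=cv2.connectedComponentsWithStats(m.astype(np.uint8))
    for i in range(1,k):
        if s[i,4]>100:
            q=P[l==i]; (x,y),rad=cv2.minEnclosingCircle(np.float32(q[:,:2]*1000)); print(name,s[i,4],ce[i].round(0),"mean",q.mean(0).round(4),"circ",round(x,1),round(y,1),round(rad,1))
E
python3 - <<'E'
from h import *
p,r=pose(); print(p,r.as_matrix().round(3)); puck("w1",.025)
E
```

```text
[ 0.4185869  -0.30874162  0.23089919] [[ 0.998  0.058 -0.001]
 [ 0.058 -0.998 -0.   ]
 [-0.001  0.    -1.   ]]
w1 258 [18. 15.] mean [ 0.5831 -0.022   0.0247] circ 584.3 -18.2 14.9
w1 1255 [280. 181.] mean [ 0.4228 -0.3082  0.0245] circ 422.2 -308.1 24.8
```

View pics/w1.png

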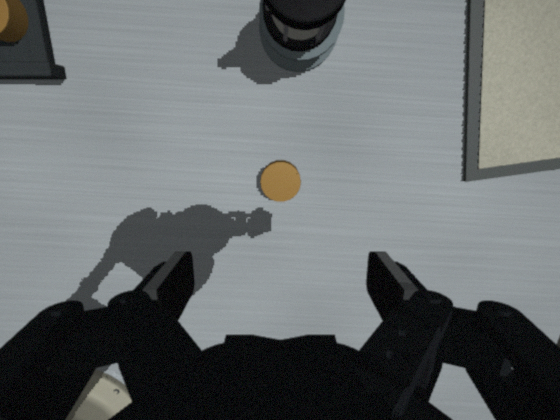

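The twin is at (280,181) in the wrist view and cleanly segmented. On to the bed puck.

Call:
send_rows(increments=[{"xyz":[0.3,-0.5,0],"dr":[0,0,0],"gripper":0},{"xyz":[0.6,-1,0],"dr":[0,0,0],"gripper":0}])

```text
time_s: 1.65
ee_pos: [0.4727, -0.2059, 0.2311]
orientation: [0.0, 1.0, 0.026, -0.0]
contact_force: [0.4, -0.4, -0.4]
finger_gap: 0.0852
grasp_force: 0.0
```

Call:
send_rows(increments=[{"xyz":[0.3,-0.5,0],"dr":[0,0,0],"gripper":0},{"xyz":[0.6,-1,0],"dr":[0,0,0],"gripper":0}])

```text
time_s: 1.9
ee_pos: [0.5276, -0.102, 0.2313]
orientation: [0.0, 1.0, 0.027, 0.0]
contact_force: [0.7, 0.2, 0.6]
finger_gap: 0.0855
grasp_force: 0.0
```

Call:
send_rows(increments=[{"xyz":[0.3,-0.5,0],"dr":[0,0,0],"gripper":0},{"xyz":[0.6,-1,0],"dr":[0,0,0],"gripper":0},{"xyz":[0.6,-1,0],"dr":[0,0,0],"gripper":0},{"xyz":[0.6,-1,0],"dr":[0,0,0],"gripper":0}])

```text
time_s: 2.4
ee_pos: [0.5815, 0.0001, 0.231]
orientation: [0.0, 1.0, 0.028, -0.0]
contact_force: [0.3, 0.3, -0.2]
finger_gap: 0.0853
grasp_force: 0.0
```

Run:
```python
from h import *
p,r=pose(); print(p); puck("w2",.039)
```

```text
[5.81488371e-01 1.02278170e-04 2.30960675e-01]
w2 1379 [279. 183.] mean [0.5858 0.0015 0.0385] circ 585.0 1.5 25.0
```

Call:
send_rows(increments=[{"xyz":[0.02,-0.01,0.4],"dr":[0,0,0],"gripper":0},{"xyz":[0.03,-0.01,0.8],"dr":[0,0,0],"gripper":0},{"xyz":[0.03,-0.01,1],"dr":[0,0,0],"gripper":0}])

```text
time_s: 2.82
ee_pos: [0.5832, 0.0011, 0.1288]
orientation: [0.0, 1.0, 0.027, -0.002]
contact_force: [1.0, 0.2, 0.4]
finger_gap: 0.0853
grasp_force: 0.0
```

Call:
send_rows(increments=[{"xyz":[0,0,0.4],"dr":[0,0,0],"gripper":0},{"xyz":[0,0,0.7],"dr":[0,0,0],"gripper":0},{"xyz":[0,0,0.9],"dr":[0,0,0],"gripper":0},{"xyz":[0,0,1],"dr":[0,0,0],"gripper":0},{"xyz":[0,0,1],"dr":[0,0,0],"gripper":0}])

```text
time_s: 3.45
ee_pos: [0.5846, 0.0028, 0.0315]
orientation: [0.0, 1.0, 0.028, 0.0]
contact_force: [0.2, -0.0, 0.2]
finger_gap: 0.0854
grasp_force: 0.0
```

Call:
send_rows(increments=[{"xyz":[0,0,0.07],"dr":[0,0,0],"gripper":0},{"xyz":[0,0,0.12],"dr":[0,0,0],"gripper":0},{"xyz":[0,0,0.12],"dr":[0,0,0],"gripper":0}])

```text
time_s: 3.82
ee_pos: [0.5843, 0.0031, 0.0189]
orientation: [-0.0, 1.0, 0.029, -0.0]
contact_force: [-0.2, -0.7, -0.3]
finger_gap: 0.0853
grasp_force: 0.0
```

Call:
send_rows(increments=[{"xyz":[0,0,0],"dr":[0,0,0],"gripper":1},{"xyz":[0,0,0],"dr":[0,0,0],"gripper":1},{"xyz":[0,0,0],"dr":[0,0,0],"gripper":1},{"xyz":[0,0,0],"dr":[0,0,0],"gripper":1},{"xyz":[0,0,0],"dr":[0,0,0],"gripper":1},{"xyz":[0,0,0],"dr":[0,0,0],"gripper":1}], squeeze=30)

```text
time_s: 4.58
ee_pos: [0.5849, 0.003, 0.0199]
orientation: [0.0, 1.0, 0.029, 0.001]
contact_force: [0.2, 0.2, 4.5]
finger_gap: 0.0489
grasp_force: 31.5
```

Call:
send_rows(increments=[{"xyz":[0,0,-0.2],"dr":[0,0,0],"gripper":1},{"xyz":[0,0,-0.6],"dr":[0,0,0],"gripper":1},{"xyz":[0,0,-1],"dr":[0,0,0],"gripper":1},{"xyz":[0,0,-1],"dr":[0,0,0],"gripper":1}])

```text
time_s: 5.08
ee_pos: [0.5865, 0.003, 0.1249]
orientation: [0.0, 1.0, 0.029, 0.004]
contact_force: [0.3, 0.9, -0.3]
finger_gap: 0.0489
grasp_force: 31.2
```

Call:
send_rows(increments=[{"xyz":[-0.2,0.33,0],"dr":[0,0,0],"gripper":1},{"xyz":[-0.4,0.67,0],"dr":[0,0,0],"gripper":1},{"xyz":[-0.6,1,0],"dr":[0,0,0],"gripper":1}])

```text
time_s: 5.45
ee_pos: [0.5291, -0.101, 0.1184]
orientation: [-0.0, 1.0, 0.029, -0.001]
contact_force: [0.1, -0.2, -1.2]
finger_gap: 0.0486
grasp_force: 31.3
```

Call:
send_rows(increments=[{"xyz":[-0.2,0.33,0],"dr":[0,0,0],"gripper":1},{"xyz":[-0.4,0.67,0],"dr":[0,0,0],"gripper":1},{"xyz":[-0.6,1,0],"dr":[0,0,0],"gripper":1}])

```text
time_s: 5.82
ee_pos: [0.4749, -0.2043, 0.1185]
orientation: [-0.0, 1.0, 0.029, -0.001]
contact_force: [0.2, 0.0, 0.0]
finger_gap: 0.0488
grasp_force: 31.3
```

Call:
send_rows(increments=[{"xyz":[-0.2,0.33,0],"dr":[0,0,0],"gripper":1},{"xyz":[-0.4,0.67,0],"dr":[0,0,0],"gripper":1},{"xyz":[-0.6,1,0],"dr":[0,0,0],"gripper":1},{"xyz":[-0.6,1,0],"dr":[0,0,0],"gripper":1},{"xyz":[-0.6,1,0],"dr":[0,0,0],"gripper":1}])

```text
time_s: 6.45
ee_pos: [0.4218, -0.3062, 0.1187]
orientation: [-0.001, 1.0, 0.028, -0.0]
contact_force: [0.2, 0.4, -0.7]
finger_gap: 0.0491
grasp_force: 31.3
```

Run:
```python
from h import *
c,rr=cam("wrist"); im,d=arm.capture("wrist"); cv2.imwrite("pics/w3.png",im); P=cloud("wrist",d); p,r=pose(); print(p, arm.observe()["finger_gap"])
h=cv2.cvtColor(im,cv2.COLOR_BGR2HSV); m=(h[...,0]>8)&(h[...,0]<25)&(h[...,1]>90)&(h[...,2]>60)&(d>0)
k,l,s,ce=cv2.connectedComponentsWithStats(m.astype(np.uint8))
for i in range(1,k):
    if s[i,4]>80: q=P[l==i]; print(s[i],q.mean(0).round(4),q.min(0).round(4),q.max(0).round(4))
```

```text
[ 0.42211634 -0.30598026  0.11886616] 0.04875001572661551
[  229   178   103   140 10187] [ 0.427  -0.3059  0.1182] [ 0.3977 -0.3323  0.0089] [ 0.4472 -0.2814  0.1396]
```

View pics/w3.png

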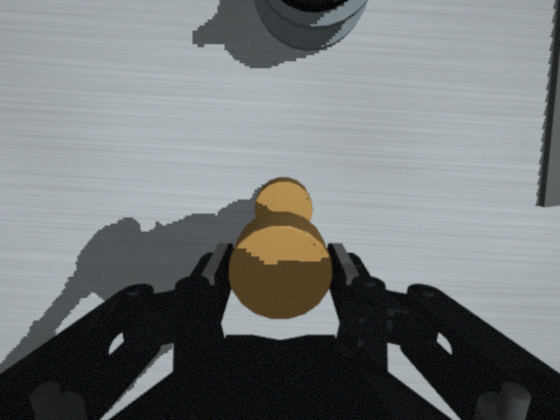

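The held puck is at about (281,268), gripped squarely. The twin is visible beneath it at (284,205).

Run:
```python
from h import *
im,d=arm.capture("wrist"); P=cloud("wrist",d); 
h=cv2.cvtColor(im,cv2.COLOR_BGR2HSV); m=(h[...,0]>8)&(h[...,0]<25)&(h[...,1]>90)&(h[...,2]>60)&(d>0)
for z,n in((.1385,"held"),(.0245,"twin")):
    q=P[m&(abs(P[...,2]-z)<.003)]; c,rad=cv2.minEnclosingCircle(np.float32(q[:,:2]*1000)); print(n,len(q),np.round(c,1),round(rad,1),np.median(q[:,2]))
```

```text
held 7603 [ 422.6 -305.5] 24.9 0.1376807924304047
twin 1531 [ 423.4 -308.7] 24.5 0.024699502109851616
```

Call:
send_rows(increments=[{"xyz":[0.01,0.03,0.4],"dr":[0,0,0],"gripper":1},{"xyz":[0.01,0.03,0.7],"dr":[0,0,0],"gripper":1},{"xyz":[0.01,0.03,0.8],"dr":[0,0,0],"gripper":1},{"xyz":[0.01,0.03,0.85],"dr":[0,0,0],"gripper":1},{"xyz":[0.01,0.03,0.87],"dr":[0,0,0],"gripper":1},{"xyz":[0.01,0.03,0.87],"dr":[0,0,0],"gripper":1}])

```text
time_s: 7.3
ee_pos: [0.4237, -0.3101, 0.0334]
orientation: [0.001, 1.0, 0.029, 0.001]
contact_force: [0.4, -0.1, -1.0]
finger_gap: 0.049
grasp_force: 31.3
```

```bash
python3 -c "
from h import *
s=arm.observe();print(s['ee_pos'],s['contact_force'],s['grasp_force'])"
```

```text
[ 0.42368876 -0.310076    0.03340131] [ 0.36989588 -0.10018897 -1.000305  ] 31.326735019683838
```

Call:
send_rows(increments=[{"xyz":[0,0.0,0.01],"dr":[0,0,0],"gripper":1},{"xyz":[0,0,0.012],"dr":[0,0,0],"gripper":1},{"xyz":[0,0,0.012],"dr":[0,0,0],"gripper":0},{"xyz":[0,0,0.012],"dr":[0,0,0],"gripper":0},{"xyz":[0,0,0.012],"dr":[0,0,0],"gripper":0},{"xyz":[0,0,0.012],"dr":[0,0,0],"gripper":0},{"xyz":[0,0,0.012],"dr":[0,0,0],"gripper":0}])

```text
time_s: 8.18
ee_pos: [0.4232, -0.3097, 0.0311]
orientation: [0.0, 1.0, 0.029, 0.0]
contact_force: [0.2, -0.2, -0.7]
finger_gap: 0.0852
grasp_force: 0.0
```

Call:
send_rows(increments=[{"xyz":[0,0,-0.2],"dr":[0,0,0],"gripper":0},{"xyz":[0,0,-0.6],"dr":[0,0,0],"gripper":0},{"xyz":[0,0,-1],"dr":[0,0,0],"gripper":0}])

```text
time_s: 8.55
ee_pos: [0.4232, -0.3097, 0.1337]
orientation: [0.0, 1.0, 0.029, 0.0]
contact_force: [0.2, 1.1, 0.5]
finger_gap: 0.0855
grasp_force: 0.0
```

Call:
send_rows(increments=[{"xyz":[0,0,-0.5],"dr":[0,0,0],"gripper":0},{"xyz":[0,0,-1],"dr":[0,0,0],"gripper":0},{"xyz":[0,0,-1],"dr":[0,0,0],"gripper":0}])

```text
time_s: 8.93
ee_pos: [0.4245, -0.3108, 0.2386]
orientation: [0.004, 1.0, 0.029, 0.004]
contact_force: [-0.4, -0.2, -0.6]
finger_gap: 0.0855
grasp_force: 0.0
```

Run:
```python
from h import *
p,r=pose(); print(p,arm.observe()["finger_gap"]); puck("w4",.05)
for n in("scene",):
    im,d=arm.capture(n); P=cloud(n,d); hsv=cv2.cvtColor(im,cv2.COLOR_BGR2HSV); m=(hsv[...,0]>8)&(hsv[...,0]<25)&(hsv[...,1]>90)&(abs(P[...,0]-.42)<.05)&(abs(P[...,1]+.307)<.06)
    q=P[m]; 
    for a,b in((0,.024),(.028,.046),(.047,.056)):
        s=q[(q[:,2]>a)&(q[:,2]<b)]; print(a,len(s),s.min(0).round(4),s.max(0).round(4)) if len(s) else None
```

```text
[ 0.42445792 -0.31076876  0.23855549] 0.08551342284253642
w4 1372 [277. 188.] mean [ 0.4243 -0.3091  0.0495] circ 423.6 -309.0 24.8
0 65 [ 0.4011 -0.2993  0.0052] [ 0.4412 -0.28    0.0238]
0.028 73 [ 0.4032 -0.2988  0.0286] [ 0.4424 -0.2806  0.0454]
0.047 119 [ 0.4018 -0.3315  0.0473] [ 0.4437 -0.2836  0.0556]
```

The stack is centred. Next I'll close the gripper, move in front of the bridge and tilt.

Call:
send_rows(increments=[{"xyz":[0.3,-0.5,0],"dr":[0,0,0],"gripper":1},{"xyz":[0.6,-1,0],"dr":[0,0,0],"gripper":1}])

```text
time_s: 9.28
ee_pos: [0.477, -0.2055, 0.2293]
orientation: [-0.001, 1.0, 0.028, -0.001]
contact_force: [0.0, -0.0, -0.1]
finger_gap: 0.0517
grasp_force: 0.0
```

Call:
send_rows(increments=[{"xyz":[0.3,-0.5,0],"dr":[0,0,0],"gripper":1},{"xyz":[0.6,-1,0],"dr":[0,0,0],"gripper":1}])

```text
time_s: 9.52
ee_pos: [0.5314, -0.1013, 0.2294]
orientation: [-0.0, 1.0, 0.029, -0.001]
contact_force: [0.3, -1.0, 0.3]
finger_gap: 0.0122
grasp_force: 0.0
```

Call:
send_rows(increments=[{"xyz":[0.3,-0.5,0],"dr":[0,0.04,0],"gripper":1},{"xyz":[0.6,-1,0],"dr":[0,0.09,0],"gripper":1},{"xyz":[0.6,-1,0],"dr":[0,0.14,0],"gripper":1},{"xyz":[0.6,-1,0],"dr":[0,0.19,0],"gripper":1},{"xyz":[0.6,-1,0],"dr":[0,0.233,0],"gripper":1},{"xyz":[0.6,-1,0],"dr":[0,0.233,0],"gripper":1},{"xyz":[0.6,-1,0],"dr":[0,0.233,0],"gripper":1}])

```text
time_s: 10.4
ee_pos: [0.5859, -0.0, 0.2317]
orientation: [-0.01, 0.934, 0.027, 0.357]
contact_force: [-0.3, -0.3, 1.3]
finger_gap: 0.0001
grasp_force: 0.0
```

```bash
cat >> h.py <<'E'
YAW=np.radians(3.2); O=np.array([.7307,.0173,0])
def sw(x,y,z): return O+np.array([x*np.cos(YAW)-y*np.sin(YAW),x*np.sin(YAW)+y*np.cos(YAW),z])
def tilt(deg): return R.from_euler("z",YAW)*R.from_matrix(np.diag([1.,-1,-1]))*R.from_euler("y",np.radians(deg))
E
python3 - <<'E'
from h import *
p,r=pose(); s=arm.observe(); print(p,r.as_matrix().round(3),s["q"].round(2),s["finger_gap"])
for e in (.12,.01,0): plan(sw(-.064,0,.026)-e*tilt(42).apply([0,0,1]),tilt(42))
# carriage/stop/roof re-check in wrist view
im,d=arm.capture("wrist"); cv2.imwrite("pics/w5.png",im)
E
```

```text
[ 5.85879800e-01 -1.66048926e-05  2.31712163e-01] [[ 0.744  0.057  0.666]
 [ 0.043 -0.998  0.038]
 [ 0.667  0.    -0.745]] [-0.13 -0.6   1.96  0.14  1.06  1.36] 6.557292304201125e-05
xyz [-0.768 -0.092  0.876] dr [-0.     0.001  0.   ]
xyz [-0.766 -0.091  1.976] dr [-0.     0.001  0.   ]
xyz [-0.765 -0.091  2.076] dr [-0.     0.001  0.   ]
```

View pics/w5.png

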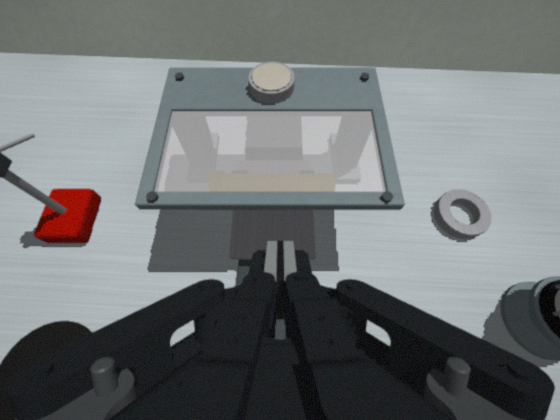

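The wrist view shows the tilted fingers centred before the bridge at about (280,250). The roof edge is at row 205, and the path under it is clear.

Call:
send_rows(increments=[{"xyz":[-0.38,-0.05,0.44],"dr":[0,0,0],"gripper":1},{"xyz":[-0.77,-0.09,0.87],"dr":[0,0,0],"gripper":1},{"xyz":[-0.77,-0.09,0.87],"dr":[0,0,0],"gripper":1}])

```text
time_s: 10.82
ee_pos: [0.5833, 0.0098, 0.1072]
orientation: [-0.011, 0.936, 0.027, 0.351]
contact_force: [-0.6, 0.6, 0.5]
finger_gap: 0.0002
grasp_force: 0.0
```

Call:
send_rows(increments=[{"xyz":[0,0,0.3],"dr":[0,0,0],"gripper":1},{"xyz":[0,0,0.6],"dr":[0,0,0],"gripper":1},{"xyz":[0,0,0.9],"dr":[0,0,0],"gripper":1},{"xyz":[0,0,1],"dr":[0,0,0],"gripper":1},{"xyz":[0,0,1],"dr":[0,0,0],"gripper":1}])

```text
time_s: 11.45
ee_pos: [0.6543, 0.0129, 0.0428]
orientation: [-0.01, 0.933, 0.027, 0.358]
contact_force: [-0.0, -0.2, 0.2]
finger_gap: -0.0004
grasp_force: 0.0
```

Run:
```python
from h import *
p,r=pose(); s=arm.observe(); print(p,r.apply([0,0,1]).round(3),s["q"].round(3),s["contact_force"])
plan(sw(-.064,0,.026),tilt(42))
```

```text
[0.65429615 0.01286202 0.04277192] [ 0.668  0.038 -0.743] [-0.08  -0.263  2.062  0.159  0.619  1.338] [-0.04974852 -0.16665061  0.16820771]
xyz [-0.019 -0.001  0.208] dr [-0. -0.  0.]
```

Call:
send_rows(increments=[{"xyz":[-0.01,0,0.1],"dr":[0,0,0],"gripper":1},{"xyz":[-0.02,0,0.18],"dr":[0,0,0],"gripper":1},{"xyz":[-0.02,0,0.18],"dr":[0,0,0],"gripper":1}])

```text
time_s: 11.82
ee_pos: [0.6665, 0.0133, 0.0313]
orientation: [-0.01, 0.932, 0.027, 0.362]
contact_force: [3.3, 0.6, 7.6]
finger_gap: -0.0002
grasp_force: 3.5
```

Call:
send_rows(increments=[{"xyz":[-0.01,0,0.01],"dr":[0,0,0],"gripper":1},{"xyz":[-0.02,0,0.02],"dr":[0,0,0],"gripper":1},{"xyz":[-0.02,0,0.02],"dr":[0,0,0],"gripper":1}])

```text
time_s: 12.2
ee_pos: [0.6669, 0.0133, 0.0311]
orientation: [-0.01, 0.931, 0.027, 0.363]
contact_force: [-15.5, -0.1, 22.0]
finger_gap: 0.0
grasp_force: 11.2
```

Call:
send_rows(increments=[{"xyz":[-0.01,0,-0.02],"dr":[0,0,0],"gripper":1},{"xyz":[-0.03,0,-0.04],"dr":[0,0,0],"gripper":1},{"xyz":[-0.06,0,-0.07],"dr":[0,0,0],"gripper":1},{"xyz":[-0.1,0,-0.1],"dr":[0,0,0],"gripper":1},{"xyz":[-0.14,0,-0.14],"dr":[0,0,0],"gripper":1}])

```text
time_s: 12.82
ee_pos: [0.6475, 0.0122, 0.0313]
orientation: [-0.01, 0.931, 0.027, 0.364]
contact_force: [2.4, 1.3, 9.1]
finger_gap: 0.0004
grasp_force: 4.8
```

```bash
cat > chk.py <<'E'
from h import *
p,r=pose(); s=arm.observe(); l=R.from_euler("z",-YAW).apply(p-O); print("tip local",l.round(4),"q",s["q"].round(3),"F",s["contact_force"].round(1))
im,d=arm.capture("top"); P=cloud("top",d); hsv=cv2.cvtColor(im,cv2.COLOR_BGR2HSV)
L=R.from_euler("z",-YAW).apply((P-O).reshape(-1,3)).reshape(P.shape)
q=L[(abs(abs(L[...,1])-.049)<.004)&(abs(L[...,2]-.025)<.005)&(L[...,0]>-.19)&(L[...,0]<-.06)]
if len(q): print("carriage front x",np.percentile(q[:,0],[0,2,5]).round(4),"travel~",(-.085-q[:,0].min()).round(4))
E
python3 chk.py
```

```text
tip local [-0.0834 -0.0004  0.0313] q [-0.083 -0.274  2.099  0.171  0.583  1.324] F [2.4 1.3 9.1]
carriage front x [-0.1055 -0.1052 -0.1045] travel~ 0.0205
```

Call:
send_rows(increments=[{"xyz":[-0.039,0,-0.027],"dr":[0,0,0],"gripper":1},{"xyz":[-0.085,0,-0.07],"dr":[0,0,0],"gripper":1},{"xyz":[-0.127,0,-0.108],"dr":[0,0,0],"gripper":1},{"xyz":[-0.168,0,-0.146],"dr":[0,0,0],"gripper":1},{"xyz":[-0.21,0,-0.183],"dr":[0,0,0],"gripper":1},{"xyz":[-0.252,0,-0.221],"dr":[0,0,0],"gripper":1},{"xyz":[-0.296,0,-0.261],"dr":[0,0,0],"gripper":1},{"xyz":[-0.34,0,-0.3],"dr":[0,0,0],"gripper":1}])

```text
time_s: 13.88
ee_pos: [0.6024, 0.0096, 0.0313]
orientation: [-0.01, 0.931, 0.027, 0.364]
contact_force: [2.7, 0.2, 11.6]
finger_gap: -0.0
grasp_force: 5.5
```

```bash
python3 chk.py
```

```text
tip local [-0.1285 -0.0005  0.0313] q [-0.1   -0.428  2.216  0.182  0.622  1.306] F [ 2.7  0.2 11.6]
carriage front x [-0.1501 -0.1497 -0.1472] travel~ 0.0651
```

Call:
send_rows(increments=[{"xyz":[-0.045,0,-0.04],"dr":[0,0,0],"gripper":1},{"xyz":[-0.089,0,-0.08],"dr":[0,0,0],"gripper":1},{"xyz":[-0.134,0,-0.12],"dr":[0,0,0],"gripper":1},{"xyz":[-0.178,0,-0.16],"dr":[0,0,0],"gripper":1},{"xyz":[-0.215,0,-0.194],"dr":[0,0,0],"gripper":1},{"xyz":[-0.245,0,-0.22],"dr":[0,0,0],"gripper":1},{"xyz":[-0.275,0,-0.248],"dr":[0,0,0],"gripper":1},{"xyz":[-0.297,0,-0.268],"dr":[0,0,0],"gripper":1}])

```text
time_s: 14.92
ee_pos: [0.5623, 0.0073, 0.0312]
orientation: [-0.01, 0.931, 0.027, 0.364]
contact_force: [2.0, 1.5, 10.7]
finger_gap: 0.0003
grasp_force: 5.5
```

Call:
send_rows(increments=[{"xyz":[-0.015,0,-0.013],"dr":[0,0,0],"gripper":1},{"xyz":[-0.03,0,-0.027],"dr":[0,0,0],"gripper":1},{"xyz":[-0.041,0,-0.037],"dr":[0,0,0],"gripper":1},{"xyz":[-0.052,0,-0.047],"dr":[0,0,0],"gripper":1},{"xyz":[-0.052,0,-0.047],"dr":[0,0,0],"gripper":1},{"xyz":[-0.052,0,-0.047],"dr":[0,0,0],"gripper":1}])

```text
time_s: 15.68
ee_pos: [0.5554, 0.0068, 0.0313]
orientation: [-0.01, 0.931, 0.027, 0.364]
contact_force: [2.7, 1.7, 11.6]
finger_gap: 0.0002
grasp_force: 5.4
```

```bash
python3 chk.py
```

```text
tip local [-0.1756 -0.0007  0.0313] q [-0.123 -0.614  2.337  0.19   0.69   1.29 ] F [ 2.7  1.7 11.6]
carriage front x [-0.1892 -0.1887 -0.1863] travel~ 0.1042
```

Call:
send_rows(increments=[{"xyz":[-0.01,0,-0.009],"dr":[0,0,0],"gripper":1},{"xyz":[-0.02,0,-0.017],"dr":[0,0,0],"gripper":1},{"xyz":[-0.03,0,-0.026],"dr":[0,0,0],"gripper":1},{"xyz":[-0.03,0,-0.026],"dr":[0,0,0],"gripper":1}])

```text
time_s: 16.23
ee_pos: [0.5516, 0.0064, 0.0313]
orientation: [-0.009, 0.931, 0.026, 0.365]
contact_force: [6.4, 0.9, 10.4]
finger_gap: -0.0002
grasp_force: 4.8
```

```bash
sed -i 's/>-.19)&/>-.20)\&/' chk.py; python3 chk.py
python3 - <<'E'
from h import *
im,d=arm.capture("scene"); cv2.imwrite("pics/s2.png",cv2.resize(im[150:320,80:340],None,fx=3,fy=3))
E
```

```text
tip local [-0.1795 -0.0009  0.0313] q [-0.126 -0.631  2.347  0.191  0.696  1.288] F [ 6.4  0.9 10.4]
carriage front x [-0.1998 -0.1993 -0.1967] travel~ 0.1148
```

View pics/s2.png

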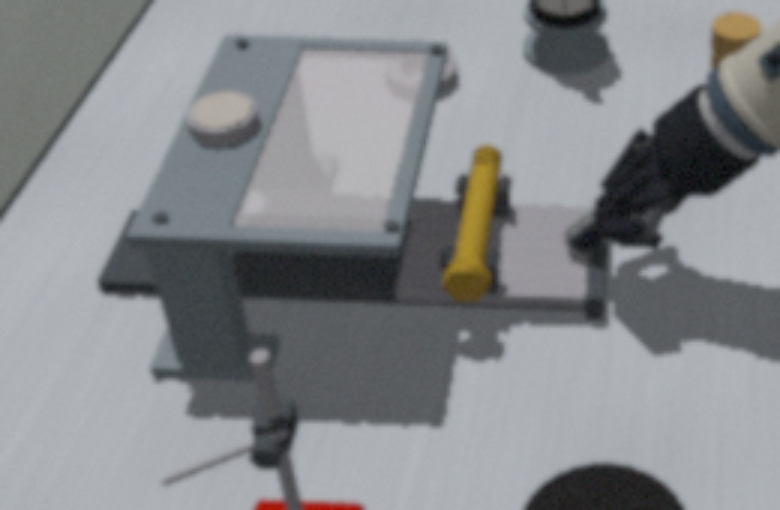

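The carriage is against the stop: the pull force rose to 6.4 N and the tip slipped. The bolt is still in its V-blocks, at about (475,225) in the crop. Next I'll lift off and untilt.

Call:
send_rows(increments=[{"xyz":[0.07,0,-0.075],"dr":[0,0,0],"gripper":1},{"xyz":[0.3,0,-0.34],"dr":[0,0,0],"gripper":1},{"xyz":[0.67,0,-0.75],"dr":[0,0,0],"gripper":1}])

```text
time_s: 16.7
ee_pos: [0.5451, 0.007, 0.1218]
orientation: [-0.011, 0.935, 0.027, 0.355]
contact_force: [0.9, 0.5, 1.1]
finger_gap: 0.0001
grasp_force: 0.0
```

Call:
send_rows(increments=[{"xyz":[0.2,0,-0.2],"dr":[0,-0.05,0],"gripper":0},{"xyz":[0.47,0,-0.52],"dr":[0,-0.1,0],"gripper":0},{"xyz":[0.6,0,-0.67],"dr":[0,-0.15,0],"gripper":0},{"xyz":[0.67,0,-0.75],"dr":[0,-0.2,0],"gripper":0},{"xyz":[0.67,0,-0.75],"dr":[0,-0.234,0],"gripper":0},{"xyz":[0.67,0,-0.75],"dr":[0,-0.234,0],"gripper":0}])

```text
time_s: 17.45
ee_pos: [0.5473, 0.0069, 0.223]
orientation: [-0.0, 1.0, 0.029, -0.003]
contact_force: [-0.4, 0.1, -0.3]
finger_gap: 0.0854
grasp_force: 0.0
```

Call:
send_rows(increments=[{"xyz":[0,0.2,0],"dr":[0,0,-0.05],"gripper":0},{"xyz":[0,0.4,0],"dr":[0,0,-0.1],"gripper":0},{"xyz":[0,0.6,0],"dr":[0,0,-0.15],"gripper":0},{"xyz":[0,0.8,0],"dr":[0,0,-0.2],"gripper":0},{"xyz":[0,1,0],"dr":[0,0,-0.26],"gripper":0},{"xyz":[0,1,0],"dr":[0,0,-0.26],"gripper":0}])

```text
time_s: 18.2
ee_pos: [0.5515, -0.0938, 0.2249]
orientation: [-0.0, 0.907, 0.422, -0.001]
contact_force: [-0.3, -0.4, 0.9]
finger_gap: 0.0853
grasp_force: 0.0
```

```bash
python3 - <<'E'
from h import *
p,r=pose(); s=arm.observe(); print(p,s["q"].round(2),r.as_matrix().round(3))
plan(np.array([.594,-.3165,.24]),down(np.radians(7)))
plan(np.array([.48,-.3165,.24]),down(np.radians(7)))
E
sed -i 's/^p,r=pose.*$/ /;s/>-.20)&/>-.22)\&/' chk.py; python3 chk.py
```

```text
[ 0.55151836 -0.09378166  0.22493255] [-0.23 -0.02  1.35 -0.    1.81  0.47] [[ 0.645  0.765 -0.002]
 [ 0.765 -0.645 -0.   ]
 [-0.002 -0.001 -1.   ]]
xyz [-1.429  1.76  -0.15 ] dr [-0.001  0.    -0.262]
xyz [-2.164  0.889 -0.148] dr [-0.001  0.    -0.262]
carriage front x [-0.2101 -0.2071 -0.202 ] travel~ 0.1251
```

Call:
send_rows(increments=[{"xyz":[-0.2,0.2,-0.1],"dr":[0,0,-0.05],"gripper":0},{"xyz":[-0.4,0.4,-0.2],"dr":[0,0,-0.1],"gripper":0},{"xyz":[-0.6,0.6,-0.2],"dr":[0,0,-0.15],"gripper":0},{"xyz":[-0.8,0.8,-0.2],"dr":[0,0,-0.2],"gripper":0},{"xyz":[-0.9,1,-0.2],"dr":[0,0,-0.262],"gripper":0},{"xyz":[-0.9,1,-0.2],"dr":[0,0,-0.262],"gripper":0}])

```text
time_s: 19.0
ee_pos: [0.5713, -0.2261, 0.2443]
orientation: [-0.001, 0.663, 0.749, -0.001]
contact_force: [-0.2, -0.9, -1.4]
finger_gap: 0.0854
grasp_force: 0.0
```

Run:
```python
from h import *
p,r=pose(); s=arm.observe(); print(p,s["q"].round(2))
plan(np.array([.594,-.3165,.245]),down(np.radians(7)))
c=cam("wrist"); im,d=arm.capture("wrist"); cv2.imwrite("pics/w6.png",im); P=cloud("wrist",d,c)
m=(d>0)&(abs(P[...,0]-.594)<.07)&(abs(P[...,1]+.317)<.07)&(P[...,2]>.165)&(P[...,2]<.2)
q=P[m]; print(len(q)); 
if len(q): print(q.mean(0).round(4),cv2.minAreaRect(np.float32(q[:,:2]*1000)),q[:,2].max())
```

```text
[ 0.57131673 -0.22612185  0.24425538] [-0.43  0.14  1.16 -0.    1.85 -0.55]
xyz [-0.925  0.115 -0.008] dr [-0.001 -0.    -0.   ]
863
[ 0.593  -0.2976  0.1784] ((593.9656982421875, -302.1202087402344), (11.774153709411621, 54.83860778808594), 8.160905838012695) 0.18214138595605592
```

View pics/w6.png

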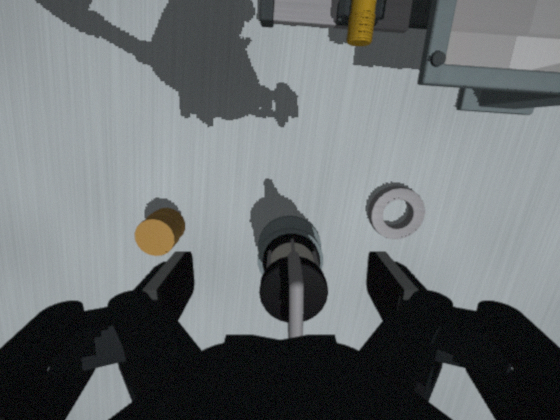

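The handle bar is at about column 295, running from (293,240) to (297,335). It sits between the fingers and is well aligned.

Call:
send_rows(increments=[{"xyz":[-0.45,0.06,0],"dr":[0,0,0],"gripper":0},{"xyz":[-0.92,0.12,0],"dr":[0,0,0],"gripper":0},{"xyz":[-0.92,0.12,0],"dr":[0,0,0],"gripper":0},{"xyz":[-0.92,0.12,0],"dr":[0,0,0],"gripper":0}])

```text
time_s: 19.55
ee_pos: [0.595, -0.3144, 0.2449]
orientation: [-0.001, 0.662, 0.75, -0.001]
contact_force: [-0.3, 0.7, 0.0]
finger_gap: 0.0853
grasp_force: 0.0
```

Call:
send_rows(increments=[{"xyz":[0,0,0.2],"dr":[0,0,0],"gripper":0},{"xyz":[0,0,0.5],"dr":[0,0,0],"gripper":0},{"xyz":[0,0,0.75],"dr":[0,0,0],"gripper":0},{"xyz":[0,0,0.88],"dr":[0,0,0],"gripper":0},{"xyz":[0,0,0.88],"dr":[0,0,0],"gripper":0},{"xyz":[0,0,0.88],"dr":[0,0,0],"gripper":0}])

```text
time_s: 20.3
ee_pos: [0.5951, -0.3157, 0.1586]
orientation: [0.0, 0.661, 0.75, -0.001]
contact_force: [-0.1, 0.1, 0.3]
finger_gap: 0.0857
grasp_force: 0.0
```

Call:
send_rows(increments=[{"xyz":[0,0,0],"dr":[0,0,0],"gripper":0.5},{"xyz":[0,0,0],"dr":[0,0,0],"gripper":0.7},{"xyz":[0,0,0],"dr":[0,0,0],"gripper":0.8},{"xyz":[0,0,0],"dr":[0,0,0],"gripper":0.9},{"xyz":[0,0,0],"dr":[0,0,0],"gripper":1},{"xyz":[0,0,0],"dr":[0,0,0],"gripper":1},{"xyz":[0,0,0],"dr":[0,0,0],"gripper":1},{"xyz":[0,0,0],"dr":[0,0,0],"gripper":1}], squeeze=60)

```text
time_s: 21.3
ee_pos: [0.5948, -0.3159, 0.1568]
orientation: [-0.001, 0.661, 0.75, -0.001]
contact_force: [1.7, -0.0, 1.1]
finger_gap: 0.0104
grasp_force: 58.4
```

Call:
send_rows(increments=[{"xyz":[0,0,-0.1],"dr":[0,0,0],"gripper":1},{"xyz":[0,0,-0.3],"dr":[0,0,0],"gripper":1},{"xyz":[0,0,-0.5],"dr":[0,0,0],"gripper":1},{"xyz":[0,0,-0.7],"dr":[0,0,0],"gripper":1},{"xyz":[0,0,-0.85],"dr":[0,0,0],"gripper":1},{"xyz":[0,0,-0.9],"dr":[0,0,0],"gripper":1},{"xyz":[0,0,-0.9],"dr":[0,0,0],"gripper":1}], squeeze=90)

```text
time_s: 22.18
ee_pos: [0.5949, -0.3159, 0.2467]
orientation: [-0.001, 0.661, 0.75, -0.001]
contact_force: [0.5, -0.7, -4.2]
finger_gap: 0.0089
grasp_force: 88.0
```

```bash
cat > lan.py <<'E'
from h import *
p,r=pose(); s=arm.observe(); print(p,"F",s["contact_force"].round(1),s["grasp_force"],s["finger_gap"])
for n in("top","scene"):
    im,d=arm.capture(n); P=cloud(n,d); q=P[(d>0)&(np.hypot(P[...,0]-p[0],P[...,1]-p[1])<.043)&(P[...,2]<p[2]-.005)]
    for lo in(0,.01,.02): pass
    z=q[:,2]; print(n,len(q),"zmin",np.percentile(z[z>.01],[1,5]).round(4) if (z>.01).any() else None)
    cap=q[abs(z-(p[2]-.0265))<.007]
    if len(cap)>20: print(" cap",len(cap),np.round(cv2.minEnclosingCircle(np.float32(cap[:,:2]*1000))[0],1), "plane slope",np.linalg.lstsq(np.c_[cap[:,:2],np.ones(len(cap))],cap[:,2],rcond=None)[0][:2].round(3))
im,d=arm.capture("scene"); cv2.imwrite("pics/lan.png",im)
E
python3 lan.py
```

```text
[ 0.59493262 -0.31594292  0.24671824] F [ 0.5 -0.7 -4.2] 87.95187592506409 0.008880421275383469
top 1249 zmin [0.011 0.046]
 cap 343 [ 593.8 -311.7] plane slope [ 0.006 -0.007]
scene 1451 zmin [0.0107 0.0118]
 cap 241 [ 597.6 -313.4] plane slope [ 0.007 -0.047]
```

Lifted: 4.2 N of weight, and level. Now I'll carry it to the mat.

Call:
send_rows(increments=[{"xyz":[0.08,0,0],"dr":[0,0,0],"gripper":1},{"xyz":[0.25,-0.01,0],"dr":[0,0,0],"gripper":1},{"xyz":[0.48,-0.02,0],"dr":[0,0,0],"gripper":1},{"xyz":[0.72,-0.03,0],"dr":[0,0,0],"gripper":1},{"xyz":[0.97,-0.04,0],"dr":[0,0,0],"gripper":1}])

```text
time_s: 22.95
ee_pos: [0.5783, -0.2182, 0.2469]
orientation: [-0.001, 0.661, 0.751, -0.001]
contact_force: [1.1, 0.7, -3.9]
finger_gap: 0.0092
grasp_force: 87.9
```

Call:
send_rows(increments=[{"xyz":[0.24,-0.01,0],"dr":[0,0,0],"gripper":1},{"xyz":[0.49,-0.02,0],"dr":[0,0,0],"gripper":1},{"xyz":[0.73,-0.03,0],"dr":[0,0,0],"gripper":1},{"xyz":[0.97,-0.04,0],"dr":[0,0,0],"gripper":1}])

```text
time_s: 23.45
ee_pos: [0.5622, -0.1228, 0.2468]
orientation: [-0.001, 0.661, 0.75, -0.001]
contact_force: [1.0, 0.9, -3.7]
finger_gap: 0.0093
grasp_force: 87.9
```

Call:
send_rows(increments=[{"xyz":[0.24,-0.01,0],"dr":[0,0,0],"gripper":1},{"xyz":[0.49,-0.02,0],"dr":[0,0,0],"gripper":1},{"xyz":[0.73,-0.03,0],"dr":[0,0,0],"gripper":1},{"xyz":[0.97,-0.04,0],"dr":[0,0,0],"gripper":1}])

```text
time_s: 23.95
ee_pos: [0.5459, -0.0272, 0.2468]
orientation: [-0.001, 0.661, 0.75, -0.001]
contact_force: [0.6, 0.3, -4.2]
finger_gap: 0.0092
grasp_force: 87.9
```

Call:
send_rows(increments=[{"xyz":[0.24,-0.01,0],"dr":[0,0,0],"gripper":1},{"xyz":[0.49,-0.02,0],"dr":[0,0,0],"gripper":1},{"xyz":[0.73,-0.03,0],"dr":[0,0,0],"gripper":1},{"xyz":[0.97,-0.04,0],"dr":[0,0,0],"gripper":1}])

```text
time_s: 24.45
ee_pos: [0.5296, 0.0684, 0.2469]
orientation: [-0.001, 0.661, 0.75, -0.001]
contact_force: [0.4, 1.2, -4.1]
finger_gap: 0.0094
grasp_force: 87.9
```

Call:
send_rows(increments=[{"xyz":[0.24,-0.01,0],"dr":[0,0,0],"gripper":1},{"xyz":[0.49,-0.02,0],"dr":[0,0,0],"gripper":1},{"xyz":[0.73,-0.03,0],"dr":[0,0,0],"gripper":1},{"xyz":[0.97,-0.04,0],"dr":[0,0,0],"gripper":1}])

```text
time_s: 24.95
ee_pos: [0.5133, 0.1641, 0.2469]
orientation: [-0.001, 0.661, 0.75, -0.001]
contact_force: [-0.9, -0.7, -4.5]
finger_gap: 0.0095
grasp_force: 87.9
```

Call:
send_rows(increments=[{"xyz":[0.24,-0.01,0],"dr":[0,0,0],"gripper":1},{"xyz":[0.49,-0.02,0],"dr":[0,0,0],"gripper":1},{"xyz":[0.72,-0.03,0],"dr":[0,0,0],"gripper":1},{"xyz":[0.9,-0.04,0],"dr":[0,0,0],"gripper":1},{"xyz":[0.97,-0.04,0],"dr":[0,0,0],"gripper":1},{"xyz":[0.97,-0.04,0],"dr":[0,0,0],"gripper":1},{"xyz":[0.97,-0.04,0],"dr":[0,0,0],"gripper":1}])

```text
time_s: 25.82
ee_pos: [0.4979, 0.2578, 0.2469]
orientation: [-0.001, 0.661, 0.75, -0.001]
contact_force: [-0.4, 0.8, -4.2]
finger_gap: 0.0089
grasp_force: 87.9
```

```bash
python3 lan.py
```

```text
[0.49789942 0.25781146 0.24690986] F [-0.4  0.8 -4.2] 87.90549159049988 0.008934352124603454
top 999 zmin [0.1436 0.1483]
 cap 392 [495.5 250. ] plane slope [ 0.009 -0.003]
scene 3045 zmin [0.1441 0.1499]
 cap 788 [497.8 260.6] plane slope [ 0.007 -0.034]
```

View pics/lan.png

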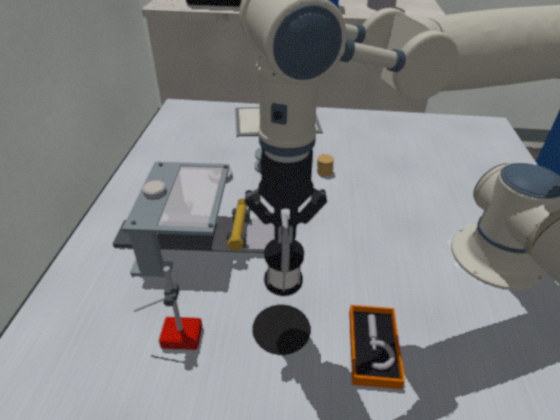

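The lantern hangs upright at about (285,270), over the mat at (281,329). Lowering it now.

Call:
send_rows(increments=[{"xyz":[0.02,0.01,0.1],"dr":[0,0,0],"gripper":1},{"xyz":[0.02,0.01,0.3],"dr":[0,0,0],"gripper":1},{"xyz":[0.02,0.01,0.5],"dr":[0,0,0],"gripper":1},{"xyz":[0.02,0.01,0.7],"dr":[0,0,0],"gripper":1},{"xyz":[0.02,0.01,0.9],"dr":[0,0,0],"gripper":1},{"xyz":[0.02,0.01,1.0],"dr":[0,0,0],"gripper":1}])

```text
time_s: 26.72
ee_pos: [0.4975, 0.2602, 0.1447]
orientation: [-0.002, 0.661, 0.75, -0.002]
contact_force: [-0.8, -0.7, -4.5]
finger_gap: 0.009
grasp_force: 87.9
```

Call:
send_rows(increments=[{"xyz":[0,0,0.1],"dr":[0,0,0],"gripper":1},{"xyz":[0,0,0.2],"dr":[0,0,0],"gripper":1},{"xyz":[0,0,0.28],"dr":[0,0,0],"gripper":1},{"xyz":[0,0,0.33],"dr":[0,0,0],"gripper":1},{"xyz":[0,0,0.355],"dr":[0,0,0],"gripper":1},{"xyz":[0,0,0.355],"dr":[0,0,0],"gripper":1},{"xyz":[0,0,0.355],"dr":[0,0,0],"gripper":1}])

```text
time_s: 27.6
ee_pos: [0.4982, 0.2606, 0.1118]
orientation: [-0.001, 0.661, 0.75, -0.001]
contact_force: [0.3, -0.7, -4.5]
finger_gap: 0.0093
grasp_force: 87.9
```

Call:
send_rows(increments=[{"xyz":[0,0,0.01],"dr":[0,0,0],"gripper":1},{"xyz":[0,0,0.01],"dr":[0,0,0],"gripper":1}])

```text
time_s: 27.85
ee_pos: [0.498, 0.2605, 0.1104]
orientation: [-0.001, 0.661, 0.75, -0.001]
contact_force: [-0.1, -0.2, -4.4]
finger_gap: 0.009
grasp_force: 87.9
```

Call:
send_rows(increments=[{"xyz":[0,0,0.007],"dr":[0,0,0],"gripper":1},{"xyz":[0,0,0.014],"dr":[0,0,0],"gripper":1},{"xyz":[0,0,0.014],"dr":[0,0,0],"gripper":1}])

```text
time_s: 28.22
ee_pos: [0.4985, 0.2607, 0.1098]
orientation: [-0.001, 0.661, 0.75, -0.0]
contact_force: [1.4, -0.1, -0.0]
finger_gap: 0.0093
grasp_force: 88.4
```

It's seated, with the weight fully on the mat. Releasing.

Call:
send_rows(increments=[{"xyz":[0,0,0],"dr":[0,0,0],"gripper":0.9},{"xyz":[0,0,0],"dr":[0,0,0],"gripper":0.8},{"xyz":[0,0,0],"dr":[0,0,0],"gripper":0.5},{"xyz":[0,0,0],"dr":[0,0,0],"gripper":0.2},{"xyz":[0,0,0],"dr":[0,0,0],"gripper":0},{"xyz":[0,0,0],"dr":[0,0,0],"gripper":0},{"xyz":[0,0,0],"dr":[0,0,0],"gripper":0}], squeeze=20)

```text
time_s: 29.1
ee_pos: [0.498, 0.2605, 0.109]
orientation: [-0.001, 0.661, 0.75, -0.001]
contact_force: [-0.8, -1.1, 0.8]
finger_gap: 0.0852
grasp_force: 0.0
```

Call:
send_rows(increments=[{"xyz":[0,0,-0.1],"dr":[0,0,0],"gripper":0},{"xyz":[0,0,-0.4],"dr":[0,0,0],"gripper":0},{"xyz":[0,0,-0.8],"dr":[0,0,0],"gripper":0},{"xyz":[0,0,-1],"dr":[0,0,0],"gripper":0}])

```text
time_s: 29.6
ee_pos: [0.499, 0.2609, 0.2125]
orientation: [-0.0, 0.661, 0.75, 0.001]
contact_force: [-0.2, 0.2, 1.3]
finger_gap: 0.0858
grasp_force: 0.0
```

Call:
send_rows(increments=[{"xyz":[-0.5,-0.3,-0.3],"dr":[0,0,0],"gripper":0},{"xyz":[-1,-0.7,-0.5],"dr":[0,0,0],"gripper":0},{"xyz":[-1,-0.7,-0.5],"dr":[0,0,0],"gripper":0},{"xyz":[-1,-0.7,-0.5],"dr":[0,0,0],"gripper":0}])

```text
time_s: 30.1
ee_pos: [0.4418, 0.1525, 0.2593]
orientation: [-0.001, 0.661, 0.75, -0.001]
contact_force: [1.1, -0.0, 0.0]
finger_gap: 0.0854
grasp_force: 0.0
```

Run:
```python
from h import *
print(pose()[0])
for n in("top","scene"):
    im,d=arm.capture(n); cv2.imwrite(f"pics/fin_{n}.png",im); P=cloud(n,d)
    def c(nm,x,y,rr,z,t=.005):
        q=P[(d>0)&(np.hypot(P[...,0]-x,P[...,1]-y)<rr)&(abs(P[...,2]-z)<t)]
        if len(q)>15: print(n,nm,len(q),np.round(cv2.minEnclosingCircle(np.float32(q[:,:2]*1000)),1) if 0 else cv2.minAreaRect(np.float32(q[:,:2]*1000)),q[:,2].mean().round(4))
    c("handle",.498,.26,.06,.127,.006); c("cap",.498,.26,.06,.082,.005); c("stack",.423,-.308,.05,.05); c("ring",.727,-.252,.05,.017,.004); c("red",.69,.3,.05,.029,.004)
```

```text
[0.44176868 0.15246606 0.25925682]
top cap 101 ((522.0946044921875, 262.5796203613281), (15.375732421875, 54.22294998168945), 14.91740608215332) 0.0814
top stack 300 ((419.6686096191406, -311.9244384765625), (49.47236633300781, 45.45525360107422), 88.48560333251953) 0.0494
top ring 383 ((727.5918579101562, -252.1498260498047), (67.9915542602539, 71.53614807128906), 2.0911853313446045) 0.0167
top red 480 ((689.4109497070312, 297.8709716796875), (72.81718444824219, 58.98814010620117), 2.7706139087677) 0.0285
scene handle 79 ((499.1222839355469, 261.54296875), (11.787944793701172, 78.87171936035156), 7.3870930671691895) 0.1301
scene cap 717 ((499.2867126464844, 259.8556213378906), (68.35835266113281, 70.34618377685547), 42.95743942260742) 0.0839
scene ring 32 ((701.541015625, -250.5620880126953), (9.638339042663574, 45.52638244628906), 0.9804884791374207) 0.0183
scene red 894 ((693.9689331054688, 302.08709716796875), (74.93114471435547, 60.09575653076172), 3.286325216293335) 0.0304
```

View pics/fin_top.png

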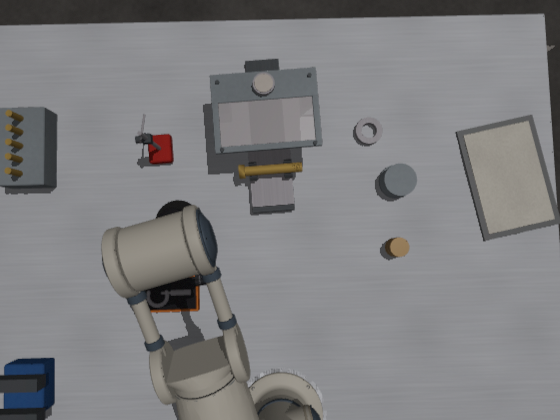

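The final view shows the lantern on the mat, partly hidden by the arm. The stack is at (397,247) and the carriage is out, with the bolt at (270,170). One quick check on the bolt and carriage, then I'll hand in.

Run:
```python
from h import *
for n in("top","scene"):
    im,d=arm.capture(n); P=cloud(n,d); L=R.from_euler("z",-YAW).apply((P-O).reshape(-1,3)).reshape(P.shape)
    m=(d>0)&(abs(L[...,1])<.1)&(L[...,0]>-.15)&(L[...,0]<-.07)&(L[...,2]>.06)&(L[...,2]<.085)
    q=L[m]; print(n,len(q),cv2.minAreaRect(np.float32(q[:,:2]*1000)),np.percentile(q[:,2],95))
    h=cv2.cvtColor(im,cv2.COLOR_BGR2HSV); m=(d>0)&(abs(L[...,1])<.04)&(abs(L[...,0]+.19)<.03)&(L[...,2]>.018)&(L[...,2]<.035)
    for a in range(-220,-165,5):
        s=m&(abs(L[...,0]*1000-a)<2.5); print(a,int(h[...,2][s].mean()) if s.any() else None,end=" ")
    print()
```

```text
top 578 ((-106.97074890136719, -0.8447341918945312), (33.60456848144531, 160.07351684570312), 0.1916886270046234) 0.07189952815361145
-220 None -215 None -210 56 -205 66 -200 66 -195 105 -190 129 -185 129 -180 129 -175 129 -170 128 
scene 501 ((-102.95584869384766, 0.9794082641601562), (164.291015625, 39.77260971069336), 88.27245330810547) 0.07518119505821022
-220 None -215 None -210 86 -205 81 -200 81 -195 106 -190 150 -185 153 -180 153 -175 153 -170 153
```

The bolt is at local x ≈ -0.105, as expected, and the carriage meets the stop with no gap.

```bash
python3 -c "
from workcell import arm
print(arm.close_job())"
```

```text
the job is handed in; nothing more can be done
None
```

The job is handed in, with no verdict returned: by camera, the puck is stacked on its twin, the carriage is against the front stop with the bolt in its cradle, and the lantern stands on the mat.

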